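# Nest the measuring cups away in their caddy

### The job

Put the measuring cups away nested in their wooden caddy, one at a time from the largest to the smallest: stand the blue cup in the caddy, then the green one in the blue, the yellow in the green and the red in the yellow. Each must sit fully down and upright, with its handle coming out over the caddy's slot so that the four handles lie one above another. Leave the scoop, the timer and the roll of tape where they are.

Things in the scene. Friction and masses are not known exactly. Their poses are not given: they have to be found in the camera images.
- cup_blue: Blue plastic measuring cup, the largest of four: rim diameter 86 mm outside (foot 6 mm less), 46 mm deep, wall 2.5, floor 4.5 mm, about 75 g. Origin: centre of the underside, z up. A flat level handle, 16 wide, 4 thick, runs along the cup's -x to 118 mm from the cup's axis, its underside 42.0 mm above the cup's; pinch it across its width from above, 80 mm from the axis.
- cup_green: Green plastic measuring cup, the second largest of four: rim diameter 66 mm outside (foot 6 mm less), 46 mm deep, wall 2.5, floor 4.5 mm, about 60 g. Origin: centre of the underside, z up. A flat level handle, 16 wide, 4 thick, runs along the cup's -x to 112 mm from the cup's axis, its underside 45.5 mm above the cup's; pinch it across its width from above, 80 mm from the axis.
- cup_yellow: Yellow plastic measuring cup, the third of four: rim diameter 48 mm outside (foot 6 mm less), 46 mm deep, wall 2.5, floor 4.5 mm, about 50 g. Origin: centre of the underside, z up. A flat level handle, 16 wide, 4 thick, runs along the cup's -x to 106 mm from the cup's axis, its underside 49.0 mm above the cup's; pinch it across its width from above, 80 mm from the axis.
- cup_red: Red plastic measuring cup, the smallest of four: rim diameter 34 mm outside (foot 6 mm less), 46 mm deep, wall 2.5, floor 4.5 mm, about 45 g. Origin: centre of the underside, z up. A flat level handle, 16 wide, 4 thick, runs along the cup's -x to 102 mm from the cup's axis, its underside 52.5 mm above the cup's; pinch it across its width from above, 80 mm from the axis.
- caddy: Fixed pale bamboo caddy, well 100 x 100 mm, walls 8 thick, 58 high, floor 6 mm up. Origin: under the well's centre at worktop height, z up. Its -x wall has a slot 44 wide, open above, down to 32 mm, for the handles, which point to -x; the +x wall is a back board 100 high, too tall for handles. Put away, blue's origin is at 6 mm, each next cup 4.5 mm higher, handles 4 mm apart.
- steel_scoop: Bystander: bright steel kitchen scoop, 63 x 218 x 49 mm, lying behind the work, under a white wall shelf (its front edge at x = 0.58 m, underside 0.43 m above the worktop: keep the arm clear of it). Origin: centre of its underside. Leave it alone.
- kitchen_timer: Bystander: red and white wind-up kitchen timer, 67 mm across, 54 mm high, at the right of the work, near a wire can rack (x over 0.53 m, y below -0.40 m, 0.39 m high). Origin: centre of its underside. Leave it alone.
- masking_tape: Bystander: roll of tan masking tape lying flat, 90 mm across, 48 mm high, at the left of the work. Origin: centre of its underside. Leave it alone.

How it is judged:
On the way, in this order (a step that is already met when the one before it is completed fails the run):
1. the blue cup stands in the caddy, handle out over the slot (z of cup_blue in the frame of caddy between 0.003 and 0.0095 m and horizontal distance between cup_blue and caddy below 0.03 m and angle between the x axis of cup_blue and the x axis of caddy, either way round below 0.35 rad and angle between cup_blue's own z axis and vertical below 0.1 rad), for 0.2 s.
2. the green cup sits in the blue one, handle over the slot (z of cup_green in the frame of cup_blue between 0.0015 and 0.008 m and horizontal distance between cup_green and caddy below 0.03 m and angle between the x axis of cup_green and the x axis of caddy, either way round below 0.35 rad and angle between cup_green's own z axis and vertical below 0.1 rad), for 0.2 s.
3. the yellow cup sits in the green one, handle over the slot (z of cup_yellow in the frame of cup_green between 0.0015 and 0.008 m and horizontal distance between cup_yellow and caddy below 0.03 m and angle between the x axis of cup_yellow and the x axis of caddy, either way round below 0.35 rad and angle between cup_yellow's own z axis and vertical below 0.1 rad), for 0.2 s.
4. the red cup sits in the yellow one, handle over the slot (z of cup_red in the frame of cup_yellow between 0.0015 and 0.008 m and horizontal distance between cup_red and caddy below 0.03 m and angle between the x axis of cup_red and the x axis of caddy, either way round below 0.35 rad and angle between cup_red's own z axis and vertical below 0.1 rad), for 0.2 s.
At the end, for the whole second after the job is handed in: Blue cup on the caddy's floor, green in blue, yellow in green, red in yellow, each within 3 mm of fully down, upright within 0.1 rad, within 30 mm of the well's centre, handle within 0.35 rad of the caddy's slot direction; released and at rest (below 0.02 m/s) (all of step 1 and all of step 2 and all of step 3 and all of step 4 and linear speed of each of cup_blue, cup_green, cup_yellow, cup_red below 0.02 m/s); the robot touches nothing.
It fails at once if the scoop was moved by more than 20 mm (distance of steel_scoop from where it was at the start of the episode above 0.02 m).
It fails at once if the timer was moved by more than 20 mm (distance of kitchen_timer from where it was at the start of the episode above 0.02 m).
It fails at once if the roll of tape was moved by more than 20 mm (distance of masking_tape from where it was at the start of the episode above 0.02 m).
It also fails if it takes over 120 s, if anything falls off the work surface, if the arm or the gripper's body presses on something with over 40 N, if the wrist force passes 120 N, or if a joint passes its speed limit or range.

### The arm

A 7-joint arm with a two-finger parallel gripper is mounted at the origin on a cart in front of the work surface, level with it; the furniture and walls round the work are solid. World frame = base frame: x ahead of the robot, y to its left, z up, the work surface at z = 0. Lengths are in m, angles in rad, forces in N, time in s.
With the tool pointing down it reaches from about 0.425 to 0.925 m from the base axis. Payload 6.8 kg.
Tool frame: the origin (TCP) lies at the very end of the fingers, on their centre line; the grasp point (between the pads) lies 19 mm behind it; z points along the fingers, y is the line along which they close (so a half turn about z gives the same grasp; the last joint's range is limited). The gripper opens to 85 mm and grips with 20 to 120 N. Pads are 22 mm wide; open, the fingers measure 114 mm over their backs; the gripper's body (76 mm by 85 mm) begins 54 mm behind the grasp point. The pads swing forward as they close: fully open they stand 13 mm farther back than shut.
Start: joints at [-1.321, 0.477, 0.022, 1.555, -0.011, 1.109, -0.083], TCP at [0.236, 0.632, 0.231] pointing down, gripper open.
Joint ranges: [-2.96, 2.96], [-0.34, 2.1], [-1.41, 1.46], [0.24, 2.44], [-1.37, 4.51], [0.17, 1.92], [-2.96, 2.96]. Speed limits (rad/s): [2.39, 2.39, 3.14, 3.14, 3.14, 3.14, 3.14].

### API

Orientations are given as a unit quaternion [w, x, y, z].
In Python, from station import bot gives the robot as it stands. The module is installed in compiled form; this text tells all that it offers.
- The arm moves only by the shell command python3 -m jog 'ROWS' [OPENING] [FORCE]. ROWS is JSON, a list of rows, each a list of 4 numbers: the shift along the tool's x, y, z in cm, then the turn about the tool's z in rad. In form: [[x, y, z, spin], ...]. A call has 1 to 20 rows; each row is the pose to reach, as a shift and turn from the pose commanded when the call began, along the tool's axes at that moment; what a row does not reach only later rows make up. A row lasts 1/12 s, in which the tool goes at most 41.7 mm and 7.16 degrees, less where a joint would pass 70% of its speed; a pose out of reach is approached as far as the arm can. A call with a gripper value outside its range is refused whole. OPENING is the closure, from -1 (fully open) to 1 (shut), set as the call begins (- or left out, the last holds). The fingers move at their own pace and stop on an object; FORCE is the grip in N (left out, the last holds). Time passes only in rows, so rows that repeat a pose let the fingers close. It gives the time, the measured TCP pose, the force, the opening and the grip force at its end, in the units of the state.
- bot.get_obs(): the state, without advancing time (a new reading comes with each control period).
- bot.read_camera(name): name is "side" or "top"; returns a dict with "pixels" (420x560x3 uint8, red, green, blue), "depth" (420x560 float32, m along the optical axis (not along the pixel's ray), 0 where there is no reading), "fovy" (degrees; the focal length in pixels is half the picture's height over the tangent of half this angle, whatever the lens; pixels are square), "cx", "cy" (the principal point, pixels), "pose" (4x4, takes a point from camera to world coordinates). Camera axes: x right, y down, z forward; pixel columns grow to the right and rows downward; lengths in m; the calibration is good to about 2 mm. A picture is of the moment at which its call begins.
- bot.hand_in(): hands the job in; it is judged then, once.
The state is a dict: "t": time; "q": joint angles; "joint_vel": joint speeds; "joint_torque": joint torques, N m; "eef_pos": TCP position; "tool_rot": TCP orientation; "contact_force": force on the tool from outside, world axes, zero at the start; "torque": the same for the moment, N m; "gripper_width": opening from 0.0 (shut) to 1.0 (fully open); "grasp_force": force on a finger pad.
Only numpy, scipy, OpenCV 4.12 (cv2) and the standard library are available. Lean on these libraries where they do the work, as an engineer would, in place of code of your own. Each camera call takes 0.05 s, during which the arm holds its last target. There are 200 camera calls.

## Working session

There is one attempt and no reset: what is moved stays moved. The work goes in short steps, Python scripts to look and compute and a shell command to move; the robot and the scene stay as the last step left them, time stands still between calls to the robot, and variables do not carry over. Pictures are saved under pics/ and viewed, at most 16 in all, crops included, and the job is handed in when it is done.

```bash
mkdir -p pics; ls
python3 - <<'E'
from station import bot
import cv2,numpy as np
o=bot.get_obs();print({k:np.round(v,3).tolist() for k,v in o.items()})
for n in("top","side"):
    c=bot.read_camera(n);cv2.imwrite(f"pics/{n}0.png",c["pixels"][:,:,::-1])
    np.savez(f"pics/{n}0.npz",**c)
    print(n,c["fovy"],c["cx"],c["cy"],np.round(c["pose"],3).tolist())
E
```

```text
pics
{'t': 0.0, 'q': [-1.321, 0.478, 0.022, 1.556, -0.011, 1.109, -0.083], 'joint_vel': [-0.0, -0.0, 0.0, 0.0, 0.0, -0.002, 0.001], 'joint_torque': [0.0, -59.646, 1.608, -28.12, 0.012, 0.009, -0.0], 'eef_pos': [0.236, 0.632, 0.23], 'tool_rot': [-0.0, 0.178, 0.984, -0.001], 'contact_force': [-0.278, 0.311, 0.333], 'torque': [0.101, -0.009, -0.012], 'grasp_force': 0.0, 'gripper_width': 1.001}
top 45.01884825025179 281.14399538815 202.13243427602478 [[-0.152, -0.845, 0.512, -0.375], [-0.988, 0.126, -0.084, 0.131], [0.007, -0.519, -0.855, 1.63], [0.0, 0.0, 0.0, 1.0]]
side 48.97598642769655 279.5670864477996 208.93249769106546 [[0.924, -0.225, 0.308, 0.067], [-0.381, -0.57, 0.727, -1.09], [0.012, -0.79, -0.613, 0.964], [0.0, 0.0, 0.0, 1.0]]
```

View pics/top0.png

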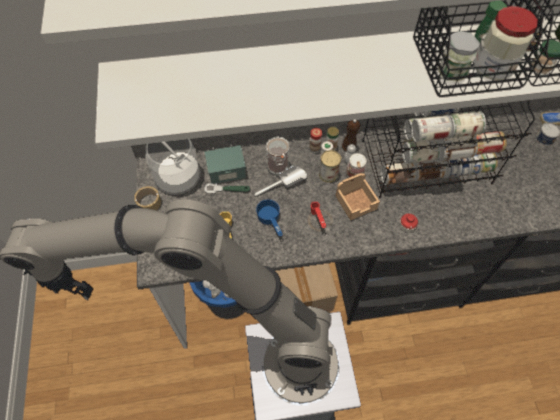

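View pics/side0.png

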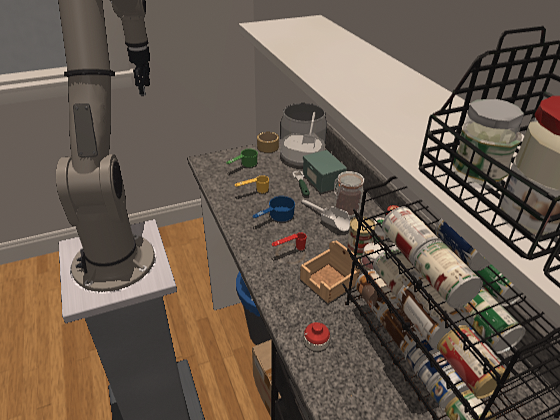

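Top: blue cup (268,212), red (318,213), caddy (357,197), timer (410,221); yellow and green are partly under the arm. Side: green (245,158), yellow (258,184), blue (280,208), red (295,242), caddy (328,272), tape (268,142), with all handles pointing roughly towards the robot side.

```bash
cat > see.py <<'E'
import numpy as np,cv2
HUE={'blue':(100,125),'green':(45,85),'yellow':(18,30),'red':(0,6)}
R={'blue':43,'green':33,'yellow':24,'red':17}; L={'blue':118,'green':112,'yellow':106,'red':102}
HT={'blue':46,'green':49.5,'yellow':53,'red':56.5}
def K(c): return c['pixels'].shape[0]/2/np.tan(np.radians(float(c['fovy']))/2)
def cloud(c):
    f=K(c);d=c['depth'];v,u=np.mgrid[:d.shape[0],:d.shape[1]]
    p=np.stack([(u-c['cx'])/f*d,(v-c['cy'])/f*d,d],-1)
    return p@c['pose'][:3,:3].T+c['pose'][:3,3]
def rays(c,uv,z):
    f=K(c);uv=np.asarray(uv,float)
    d=np.c_[(uv[:,0]-c['cx'])/f,(uv[:,1]-c['cy'])/f,np.ones(len(uv))]@c['pose'][:3,:3].T
    o=c['pose'][:3,3];return (o+d*((z-o[2])/d[:,2])[:,None])[:,:2]
def mask(c,col):
    h=cv2.cvtColor(np.ascontiguousarray(c['pixels']),cv2.COLOR_RGB2HSV);lo,hi=HUE[col]
    m=cv2.inRange(h,(lo,130,50),(hi,255,255))
    if col=='red': m|=cv2.inRange(h,(174,130,50),(180,255,255))
    return m
def px(c,P):
    q=(np.asarray(P)-c['pose'][:3,3])@c['pose'][:3,:3];return K(c)*q[:2]/q[2]+[c['cx'],c['cy']]
E
python3 - <<'E'
from see import *
for n in('side','top'):
    c=dict(np.load(f'pics/{n}0.npz'));W=cloud(c)
    for col in HUE:
        m=mask(c,col);k,lab,st,ce=cv2.connectedComponentsWithStats(m)
        for i in range(1,k):
            if st[i,4]<25: continue
            P=W[lab==i];med=np.median(P,0)
            if not(.3<med[0]<.95 and -.02<med[2]<.1): continue
            T=P[P[:,2]>HT[col]/1000-.008]
            print(n,col,st[i],'med',med.round(3),'z',np.percentile(P[:,2],[2,50,98]).round(3),len(T))
            if len(T)>10:
                r=cv2.minAreaRect((T[:,:2]*1000).astype(np.float32));print('  top',T[:,:2].mean(0).round(3),np.round(r[0]),np.round(r[1]),round(r[2]))
E
```

```text
side blue [263 197  32  17 287] med [0.555 0.053 0.028] z [0.001 0.028 0.048] 100
  top [0.528 0.014] [535.  29.] [ 81. 109.] 78
side blue [271 212  21   9 145] med [ 0.531 -0.008  0.018] z [0.001 0.018 0.035] 1
side yellow [235 176  34  18 259] med [0.53  0.174 0.035] z [-0.001  0.035  0.056] 75
  top [0.484 0.159] [ 262. -428.] [1375.  114.] 69
side yellow [447 398  12  22  66] med [ 0.568 -0.789  0.098] z [0.077 0.098 0.166] 66
  top [ 0.561 -0.792] [ 328. -938.] [605.  18.] 32
side red [272 232  35  18 275] med [ 0.526 -0.154  0.043] z [0.    0.043 0.06 ] 115
  top [ 0.471 -0.179] [ 265. -601.] [1051.   87.] 63
side red [359 236   9   4  25] med [ 0.681 -0.262  0.085] z [0.08  0.085 0.091] 25
  top [ 0.681 -0.262] [ 682. -263.] [10. 26.] 79
side red [304 322  26  23 435] med [ 0.427 -0.482  0.038] z [0.027 0.038 0.056] 80
  top [ 0.427 -0.483] [ 258. -780.] [728.  25.] 60
top blue [257 201  22  26 394] med [0.563 0.026 0.012] z [-0.     0.012  0.051] 79
  top [0.515 0.028] [107.  60.] [ 75. 970.] 86
top yellow [220 212  12  13  82] med [0.556 0.177 0.029] z [0.004 0.029 0.322] 14
  top [0.487 0.178] [345. 165.] [441.  34.] 5
top red [311 202  15  26 175] med [ 0.515 -0.15   0.051] z [-0.     0.051  0.067] 96
  top [ 0.462 -0.143] [ 84. -29.] [ 57. 970.] 74
top red [401 214  17  14 185] med [ 0.431 -0.466  0.04 ] z [0.031 0.04  0.059] 38
  top [ 0.433 -0.471] [ 433. -472.] [27. 24.] 2
```

Run:
```python
import cv2
a=cv2.imread('pics/side0.png');cv2.imwrite('pics/side0c.png',cv2.resize(a[130:360,215:375],None,fx=3.4,fy=2.6,interpolation=cv2.INTER_CUBIC)[:598])
```

```text
(no output)
```

View pics/side0c.png

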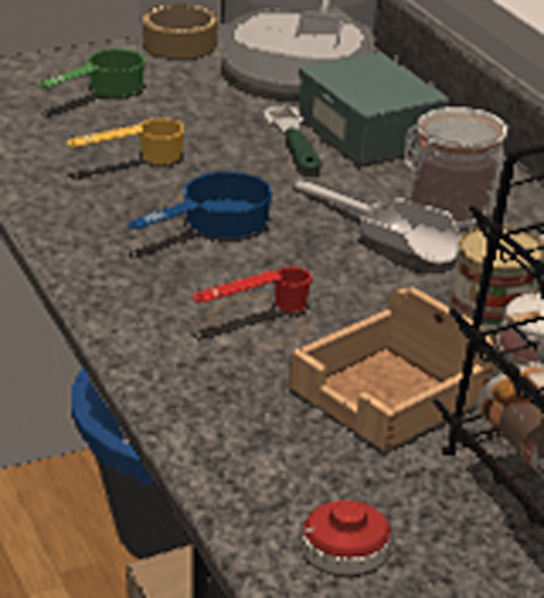

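The crop shows all four cups upright with handles pointing towards the robot. The caddy's slot faces the robot and slightly right, at crop (365,395), and its back board is at the far side. Next I measure by casting rays.

```bash
cat >> see.py <<'E'
def cup(c,col,lo=(.3,-.35,),hi=(.8,.6),dz=0):
    """axis position and handle yaw (direction axis->handle tip) by rays on the handle-top plane"""
    m=mask(c,col);W=cloud(c);ok=(W[...,0]>lo[0])&(W[...,0]<hi[0])&(W[...,1]>lo[1])&(W[...,1]<hi[1])&(W[...,2]<.12+dz)
    m=cv2.morphologyEx(m*ok.astype(np.uint8),cv2.MORPH_CLOSE,np.ones((3,3)))
    k,lab,st,_=cv2.connectedComponentsWithStats(m,connectivity=8);i=1+np.argmax(st[1:,4]);v,u=np.nonzero(lab==i)
    P=rays(c,np.c_[u,v],HT[col]/1000+dz)*1000
    ctr=np.median(P,0);tip=P[np.argmax(np.hypot(*(P-ctr).T))]
    for _ in range(3):   # handle = points within L-R-6 of the tip
        H=P[np.hypot(*(P-tip).T)<L[col]-R[col]-6]
        vx,vy,x0,y0=cv2.fitLine(H.astype(np.float32),cv2.DIST_HUBER,0,.01,.01).ravel();d=np.array([vx,vy])
        if d@(tip-ctr)<0:d=-d
        s=(H-[x0,y0])@d;tip=np.array([x0,y0])+d*s.max()
    w=np.ptp((H-[x0,y0])@np.array([-d[1],d[0]]))
    return tip-d*L[col],tip,np.degrees(np.arctan2(d[1],d[0])),len(H),w,P
E
python3 - <<'E'
from see import *
for n in('side','top'):
    c=dict(np.load(f'pics/{n}0.npz'));W=cloud(c)
    for col in HUE:
        try:
            a,t,y,k,w,P=cup(c,col);print(n,col,'axis',a.round(),'tip',t.round(),'dir',y.round(1),k,w.round())
        except Exception as e: print(n,col,e)
    h=cv2.cvtColor(np.ascontiguousarray(c['pixels']),cv2.COLOR_RGB2HSV)
    box=(W[...,0]>.42)&(W[...,0]<.72)&(W[...,1]>-.42)&(W[...,1]<-.17)
    m=box&(h[...,0]>7)&(h[...,0]<22)&(h[...,1]>60)&(W[...,2]<.12)
    for lo,hi in((.05,.066),(.075,.11),(-.002,.012)):
        P=W[m&(W[...,2]>lo)&(W[...,2]<hi)][:,:2]*1000
        if len(P)>5: print(n,'caddy',lo,len(P),P.mean(0).round(),[np.round(x) for x in cv2.minAreaRect(P.astype(np.float32))])
    P=W[m];print(len(P),np.histogram(P[:,2],np.arange(-.01,.13,.01))[0])
    v,u=np.nonzero(m);print(u.min(),u.max(),v.min(),v.max())
E
python3 - <<'E'
import cv2
a=cv2.imread('pics/top0.png');cv2.imwrite('pics/top0c.png',cv2.resize(a[150:250,210:400],None,fx=4,fy=4,interpolation=cv2.INTER_CUBIC))
E
```

```text
side blue axis [552.   5.] tip [434.  -5.] dir -175.2 77 55.0
side green axis [530. 226.] tip [569. 331.] dir 69.9 7 0.0
side yellow axis [540. 179.] tip [434. 173.] dir -177.0 67 31.0
side red axis [ 540. -158.] tip [ 438. -158.] dir -180.0 136 62.0
side caddy 0.05 462 [ 562. -306.] [array([ 612., -310.]), array([234., 157.]), np.float64(16.0)]
side caddy 0.075 431 [ 640. -267.] [array([ 617., -299.]), array([279., 123.]), np.float64(57.0)]
side caddy -0.002 728 [ 550. -292.] [array([ 569., -305.]), array([254., 212.]), np.float64(83.0)]
2706 [ 50 639 243 259 252 253 378 124  87  86 119 179  28   0]
269 374 216 419
top blue axis [250. 296.] tip [219. 182.] dir -105.6 165 43.0
top green attempt to get argmax of an empty sequence
top yellow axis [606. 208.] tip [509. 165.] dir -156.0 80 29.0
top red axis [ 544. -138.] tip [ 444. -159.] dir -168.1 113 32.0
top caddy 0.05 292 [ 569. -307.] [array([ 589., -327.]), array([193., 179.]), np.float64(9.0)]
top caddy 0.075 330 [ 647. -267.] [array([ 623., -297.]), array([262., 121.]), np.float64(59.0)]
top caddy -0.002 431 [ 570. -311.] [array([ 583., -286.]), array([227., 196.]), np.float64(79.0)]
3132 [ 35 340 225 128 141 132 192 135  52  46  80 172 101   0]
309 389 152 316
```

View pics/top0c.png

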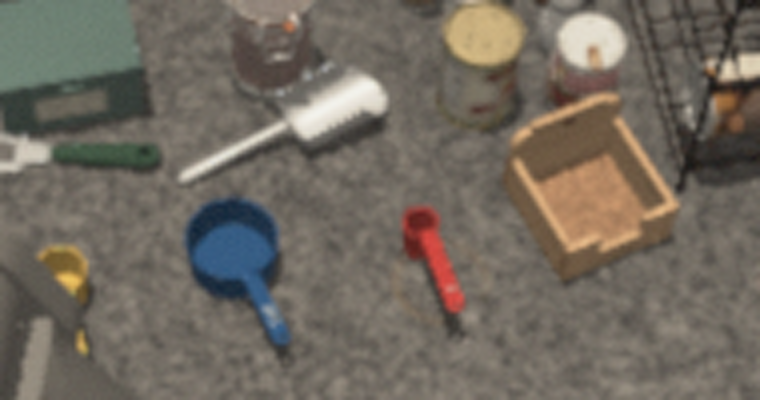

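Top crop: blue rim centre at (233,240) with handle tip (281,342); red rim at (421,220) with tip (457,310); caddy at (590,190) with its slot side at the bottom right (610,245). I'll fit the circles from the far rim arcs at the known radius, and use the handle centroid for direction.

```bash
cat >> see.py <<'E'
from scipy.optimize import least_squares
def cup2(c,col,rim,han,dz=0):
    """rim, han: pixel boxes (u0,v0,u1,v1) holding the far rim arc / the handle only"""
    h=cv2.cvtColor(np.ascontiguousarray(c['pixels']),cv2.COLOR_RGB2HSV);lo,hi=HUE[col]
    m=cv2.inRange(h,(lo,100,25),(hi,255,255))
    if col=='red': m|=cv2.inRange(h,(172,100,25),(180,255,255))
    u0,v0,u1,v1=rim;E=[]
    for u in range(u0,u1+1):
        v=np.nonzero(m[v0:v1+1,u])[0]
        if len(v):E.append((u,v0+v[0]-.5))
    A=rays(c,E,.046+dz)*1000
    g=A.mean(0)+(c['pose'][:2,3]*1000-A.mean(0))/1500*R[col]
    s=least_squares(lambda x:np.hypot(*(A-x).T)-R[col],g,loss='soft_l1')
    u0,v0,u1,v1=han;v,u=np.nonzero(m[v0:v1+1,u0:u1+1])
    H=rays(c,np.c_[u+u0,v+v0],HT[col]/1000-.001+dz)*1000;d=H.mean(0)-s.x
    vx,vy,_,_=cv2.fitLine(H.astype(np.float32),cv2.DIST_HUBER,0,.01,.01).ravel()
    return s.x.round(1),'rms',round(float(np.sqrt(np.mean(s.fun**2))),1),'yaw',round(float(np.degrees(np.arctan2(*d[::-1]))),1),'line',round(float(np.degrees(np.arctan(vy/vx))),1),'far',round(float(np.hypot(*(H-s.x).T).max()))
E
python3 - <<'E'
from see import *
S=dict(np.load('pics/side0.npz'));T=dict(np.load('pics/top0.npz'))
for c,n,col,r,h in((T,'top','blue',(257,196,279,212),(271,222,284,240)),(T,'top','red',(311,198,319,206),(317,208,330,230)),
  (S,'side','blue',(274,192,296,205),(250,205,267,222)),(S,'side','red',(297,230,307,240),(268,232,294,250)),
  (S,'side','yellow',(257,173,270,182),(233,176,254,190)),(S,'side','green',(244,147,258,158),(225,152,240,166))):
    print(n,col,*cup2(c,col,r,h))
# caddy: hand-picked corners (crop px) at their heights
tc=lambda p:[(p[0]+.5)/4-.5+210,(p[1]+.5)/4-.5+150]
sc=lambda p:[(p[0]+.5)/3.4-.5+215,(p[1]+.5)/2.6-.5+130]
for c,f,L_ in((T,tc,[('FL',567,250,.058),('FR',677,205,.058),('FLbase',568,279,0),('BL',510,137,.1),('BR',617,97,.1)]),
             (S,sc,[('FL',293,355,.058),('FR',387,412,.058),('FRbase',385,448,0),('BRlow',482,362,.058),('BL',402,290,.1)])):
    for n,x,y,z in L_: print(n,(rays(c,[f((x,y))],z)[0]*1000).round())
E
```

```text
top blue [549.4  28.5] rms 1.6 yaw -165.0 line 17.6 far 113
top red [ 543.2 -145.8] rms 1.3 yaw -173.3 line 4.3 far 103
side blue [545.   25.2] rms 1.7 yaw -164.0 line 17.9 far 115
side red [ 538.  -143.3] rms 0.9 yaw -170.2 line 10.9 far 102
side yellow [538.3 181. ] rms 1.8 yaw -177.4 line 5.9 far 105
side green [552.5 365.9] rms 2.5 yaw -159.8 line 26.9 far 108
FL [ 488. -267.]
FR [ 520. -377.]
FLbase [ 490. -276.]
BL [ 588. -232.]
BR [ 616. -338.]
FL [ 479. -275.]
FR [ 513. -376.]
FRbase [ 517. -375.]
BRlow [ 617. -342.]
BL [ 585. -256.]
```

```bash
cat > go.py <<'E'
import sys,numpy as np
from scipy.spatial.transform import Rotation as Ro
from station import bot
def go(x,y,z,yaw_handle=None):
    """mm, deg: tool shift (cm) and spin (rad) to put TCP at x,y,z with tool y across a handle running along yaw_handle"""
    o=bot.get_obs();w,a,b,c=o['tool_rot'];M=Ro.from_quat([a,b,c,w]).as_matrix()
    d=M.T@(np.array([x,y,z])/1000-o['eef_pos'])*100
    s=0
    if yaw_handle is not None:
        yy=np.degrees(np.arctan2(M[1,1],M[0,1]));e=(yaw_handle+90-yy+90)%180-90;s=-np.radians(e)
    print('to',(x,y,z),'rows',np.round(d,2),'spin',round(s,3),'n>=',round(max(np.linalg.norm(d)/4.17,abs(s)/.125),1))
E
python3 - <<'E'
from go import go
go(420,330,200,-164.5);go(470,5.6,110,-164.5)
E
```

```text
to (420, 330, 200) rows [-27.78 -21.82   3.08] spin -0.628 n>= 8.5
to (470, 5.6, 110) rows [-43.82 -50.44  12.13] spin -0.628 n>= 16.3
```

```bash
python3 -m jog '[[-27.8,-21.8,3.1,-0.628],[-27.8,-21.8,3.1,-0.628],[-27.8,-21.8,3.1,-0.628],[-27.8,-21.8,3.1,-0.628],[-27.8,-21.8,3.1,-0.628],[-27.8,-21.8,3.1,-0.628],[-27.8,-21.8,3.1,-0.628],[-27.8,-21.8,3.1,-0.628],[-43.8,-50.4,12.1,-0.628],[-43.8,-50.4,12.1,-0.628],[-43.8,-50.4,12.1,-0.628],[-43.8,-50.4,12.1,-0.628],[-43.8,-50.4,12.1,-0.628],[-43.8,-50.4,12.1,-0.628],[-43.8,-50.4,12.1,-0.628],[-43.8,-50.4,12.1,-0.628],[-43.8,-50.4,12.1,-0.628],[-43.8,-50.4,12.1,-0.628],[-43.8,-50.4,12.1,-0.628],[-43.8,-50.4,12.1,-0.628]]' -1 40
python3 - <<'E'
from station import bot
import cv2,numpy as np
from go import go
go(470,5.6,32,-164.5)
for n in("top","side"):
    c=bot.read_camera(n);np.savez(f"pics/{n}1.npz",**c);cv2.imwrite(f"pics/{n}1.png",c["pixels"][:,:,::-1])
    a=c["pixels"][:,:,::-1]
    a=a[130:255,170:370] if n=='top' else a[130:360,190:390]
    cv2.imwrite(f"pics/{n}1c.png",cv2.resize(a,None,fx=4 if n=='top' else 3.4,fy=4 if n=='top' else 2.6,interpolation=cv2.INTER_CUBIC))
E
```

```text
t: 1.77
eef_pos: [0.47, 0.0075, 0.1102]
tool_rot: [-0.0, -0.135, 0.991, 0.0]
contact_force: [-0.1, 1.2, -0.3]
gripper_width: 0.997
grasp_force: 0.0
to (470, 5.6, 32) rows [ 0.05 -0.18  7.82] spin -0.0 n>= 1.9
```

View pics/top1c.png

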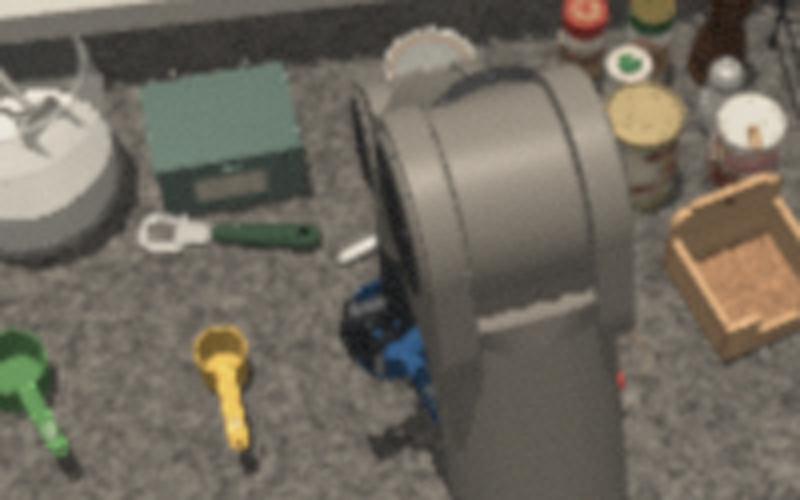

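The arm has moved clear of green (rim at about (20,365) in the crop) and yellow (222,350). The hand is over the blue handle.

View pics/side1c.png

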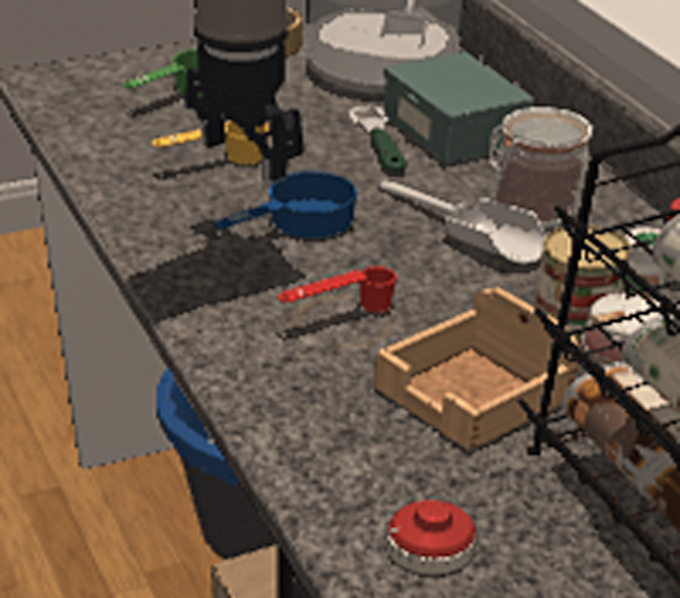

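Run:
```python
from see import *
T=dict(np.load('pics/top1.npz'));S=dict(np.load('pics/side1.npz'))
print('green',*cup2(T,'green',(163,208,182,219),(179,229,190,245)))
print('yellow',*cup2(T,'yellow',(217,208,232,217),(224,226,235,244)))
# caddy: horizontal-surface points by height, both views' depth
for c,bx in((T,(330,165,378,222)),(S,(298,236,370,305))):
    W=cloud(c)[bx[1]:bx[3],bx[0]:bx[2]].reshape(-1,3)*1000
    h=cv2.cvtColor(np.ascontiguousarray(c['pixels']),cv2.COLOR_RGB2HSV)[bx[1]:bx[3],bx[0]:bx[2]].reshape(-1,3)
    g=(h[:,0]>5)&(h[:,0]<22)&(h[:,1]>70)
    for lo,hi in((-1,13),(53,63),(94,106)):
        P=W[g&(W[:,2]>lo)&(W[:,2]<hi)&(W[:,0]<640)&(W[:,0]>460)][:,:2];print(lo,len(P),P.mean(0).round(),[np.round(x).tolist() for x in cv2.minAreaRect(P.astype(np.float32))])
```

```text
green [550.4 377.6] rms 3.9 yaw -147.0 line -0.0 far 61
yellow [543.  185.7] rms 1.3 yaw -175.0 line 6.6 far 107
-1 404 [ 565. -314.] [[558.0, -307.0], [145.0, 149.0], 85.0]
53 178 [ 552. -305.] [[554.0, -307.0], [120.0, 122.0], 15.0]
94 51 [ 605. -291.] [[607.0, -294.0], [13.0, 90.0], 14.0]
-1 697 [ 551. -295.] [[540.0, -266.0], [119.0, 281.0], 11.0]
53 324 [ 550. -310.] [[560.0, -339.0], [117.0, 188.0], 20.0]
94 132 [ 583. -374.] [[588.0, -367.0], [229.0, 42.0], 78.0]
```

Caddy centre is about (553,-306) with yaw 15°, consistent between the wall tops and the board. Descending on the blue handle and closing.

```bash
python3 -m jog '[[0,-0.2,4,0],[0,-0.2,7,0],[0,-0.2,8,0],[0,-0.2,8,0],[0,-0.2,8,0]]' -1 50 && python3 -m jog '[[0,0,0,0],[0,0,0,0],[0,0,0,0],[0,0,0,0],[0,0,0,0],[0,0,0,0],[0,0,0,0],[0,0,0,0],[0,0,0,0],[0,0,0,0]]' 1 50
```

```text
t: 2.28
eef_pos: [0.4707, 0.0056, 0.0306]
tool_rot: [-0.0, -0.135, 0.991, 0.0]
contact_force: [-0.5, 0.2, 0.7]
gripper_width: 1.0
grasp_force: 0.0
t: 3.12
eef_pos: [0.4706, 0.0049, 0.0304]
tool_rot: [-0.0, -0.135, 0.991, 0.0]
contact_force: [-1.6, -0.6, 3.1]
gripper_width: 0.168
grasp_force: 48.8
```

```bash
python3 -m jog '[[0,0,-3,0],[0,0,-6,0],[0,0,-10,0],[0,0,-10,0],[0,0,-10,0]]' && python3 -c "
from go import go
go(476,-327,130,-165)"
```

```text
t: 3.53
eef_pos: [0.4723, 0.0051, 0.1321]
tool_rot: [0.002, -0.135, 0.991, 0.0]
contact_force: [0.0, -0.7, -0.9]
gripper_width: 0.167
grasp_force: 49.0
to (476, -327, 130) rows [  8.5  -32.1    0.18] spin 0.008 n>= 8.0
```

```bash
python3 -m jog '[[8.5,-32.1,0,0],[8.5,-32.1,0,0],[8.5,-32.1,0,0],[8.5,-32.1,0,0],[8.5,-32.1,0,0],[8.5,-32.1,0,0],[8.5,-32.1,0,0],[8.5,-32.1,0,0],[8.5,-32.1,0,0],[8.5,-32.1,0,0],[8.5,-32.1,0,0],[8.5,-32.1,0,0]]'
python3 - <<'E'
from station import bot
import cv2,numpy as np
for n in("top","side"):
    c=bot.read_camera(n);np.savez(f"pics/{n}2.npz",**c);cv2.imwrite(f"pics/{n}2.png",c["pixels"][:,:,::-1])
    a=c["pixels"][:,:,::-1]
    a=a[120:270,250:450] if n=='top' else a[130:330,200:400]
    cv2.imwrite(f"pics/{n}2c.png",a)
a=cv2.imread('pics/top2c.png');b=cv2.imread('pics/side2c.png')
m=np.vstack([a[:100],b]);f=lambda a:cv2.resize(a,(400,400*a.shape[0]//200),interpolation=cv2.INTER_CUBIC)
A,B=f(a),f(b);A=np.vstack([A,np.zeros((100,400,3),np.uint8)]);cv2.imwrite('pics/two2.png',np.hstack([A,B]))
E
```

```text
t: 4.53
eef_pos: [0.4743, -0.325, 0.1291]
tool_rot: [-0.001, -0.136, 0.991, 0.001]
contact_force: [-0.1, -0.6, -0.7]
gripper_width: 0.171
grasp_force: 49.1
```

View pics/two2.png

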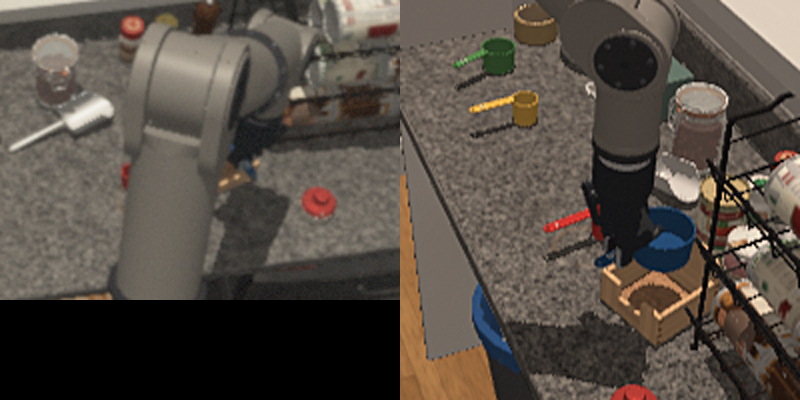

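Side view: the blue cup is held level over the caddy, with its rim at about pixel (334,240). Checking its axis before lowering.

Run:
```python
from see import *
from go import go
S=dict(np.load('pics/side2.npz'))
print(*cup2(S,'blue',(328,228,347,245),(296,255,310,264),dz=.099))
go(476,-327,130,-165)
```

```text
[ 550.  -307.4] rms 2.1 yaw -165.5 line 7.5 far 114
to (476, -327, 130) rows [-0.08 -0.21 -0.03] spin 0.011 n>= 0.1
```

```bash
python3 -m jog '[[0,-0.1,3,0],[0,-0.1,6,0],[0,-0.1,8,0],[0,-0.1,8.7,0],[0,-0.1,9.1,0],[0,-0.1,9.2,0],[0,-0.1,9.2,0],[0,-0.1,9.2,0]]'
```

```text
t: 5.3
eef_pos: [0.4756, -0.3285, 0.0396]
tool_rot: [0.001, -0.135, 0.991, -0.001]
contact_force: [-0.6, -0.7, -0.2]
gripper_width: 0.166
grasp_force: 49.1
```

```bash
python3 -m jog '[[0,0,0.15,0],[0,0,0.3,0],[0,0,0.3,0],[0,0,0.3,0]]'
```

```text
t: 5.63
eef_pos: [0.4748, -0.3288, 0.0361]
tool_rot: [0.0, -0.134, 0.991, -0.0]
contact_force: [-1.8, -0.1, 5.7]
gripper_width: 0.166
grasp_force: 49.7
```

Contact felt at the right height. Opening, then rising.

```bash
python3 -m jog '[[0,0,0,0],[0,0,0,0],[0,0,0,0],[0,0,0,0],[0,0,0,0],[0,0,0,0],[0,0,0,0],[0,0,0,0]]' -1 && python3 -m jog '[[0,0,-4,0],[0,0,-8,0],[0,0,-12,0],[0,0,-12,0],[0,0,-12,0]]'
python3 - <<'E'
from station import bot
import cv2,numpy as np
from go import go
c=bot.read_camera('side');np.savez("pics/side3.npz",**c)
a=c["pixels"][:,:,::-1][170:320,250:400];cv2.imwrite('pics/side3c.png',cv2.resize(a,None,fx=4,fy=4,interpolation=cv2.INTER_CUBIC))
go(540-80,370-30,130,-159)
E
```

```text
t: 6.3
eef_pos: [0.4747, -0.3281, 0.0352]
tool_rot: [-0.0, -0.135, 0.991, 0.0]
contact_force: [-0.6, 1.0, 0.4]
gripper_width: 0.997
grasp_force: 0.0
t: 6.72
eef_pos: [0.4763, -0.3291, 0.1581]
tool_rot: [0.002, -0.135, 0.991, -0.002]
contact_force: [-0.4, 0.2, -0.1]
gripper_width: 0.998
grasp_force: 0.0
to (460, 340, 130) rows [-16.39  64.8    2.57] spin -0.096 n>= 16.0
```

View pics/side3c.png

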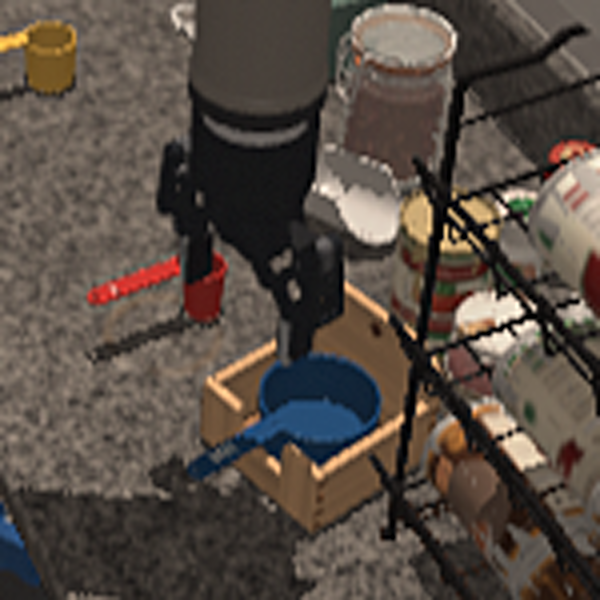

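Blue sits down in the caddy with its handle out of the slot. Refining green next.

Run:
```python
from see import *
T=dict(np.load('pics/top1.npz'));S=dict(np.load('pics/side3.npz'))
h=cv2.cvtColor(np.ascontiguousarray(T['pixels']),cv2.COLOR_RGB2HSV)
m=cv2.inRange(h,(40,80,25),(85,255,255))[205:250,155:200];v,u=np.nonzero(m);print(u.min()+155,u.max()+155,v.min()+205,v.max()+205)
for r in m[::2]: print(''.join('#' if x else '.' for x in r))
HUE['green']=(40,85)
print('side',*cup2(S,'green',(244,147,258,158),(225,152,238,166)))
print('side1y',*cup2(S,'yellow',(257,173,270,182),(233,176,254,190)))
np.save('pics/g.npy',m)
```

```text
164 186 213 243
.............................................
.............................................
.............................................
.............................................
.................#####.......................
............#############....................
..........################...................
.........#################...................
.........##################..................
.........##################..................
..........#################..................
...........################..................
.............#############...................
...............#.##########..................
......................######.................
........................###..................
.............................................
.............................##..............
...........................#####.............
.............................##..............
.............................................
.............................................
.............................................
side [552.5 365.9] rms 2.5 yaw -159.4 line 27.2 far 108
side1y [536.6 182.7] rms 3.1 yaw -175.7 line 6.0 far 103
```

Run:
```python
from see import *
T=dict(np.load('pics/top1.npz'))
h=cv2.cvtColor(np.ascontiguousarray(T['pixels']),cv2.COLOR_RGB2HSV)
HUE['green']=(40,85);print(*cup2(T,'green',(166,208,180,220),(175,228,190,246)))
m=cv2.inRange(h,(35,60,25),(90,255,255))[226:247,172:192];v,u=np.nonzero(m);H=rays(T,np.c_[u+172,v+226],.0485)*1000
vx,vy,x,y=cv2.fitLine(H.astype(np.float32),cv2.DIST_HUBER,0,.01,.01).ravel();print(len(H),np.degrees(np.arctan(vy/vx)),x,y,H[np.argmin(H[:,0])])
for p in((185.3,243),(179.5,231.5)):print((rays(T,[p],.0495)*1000).round())
```

```text
[549.2 379.4] rms 7.1 yaw -144.4 line 13.4 far 61
127 27.39019 497.27017 348.2038 [457.20674271 327.36870839]
[[457. 330.]]
[[505. 347.]]
```

```bash
python3 -c "
from go import go
go(484,340,110,-158)"
```

```text
to (484, 340, 110) rows [-18.7   64.16   4.58] spin -0.114 n>= 16.1
```

```bash
python3 -m jog '[[-18.7,64.2,4.6,-0.114],[-18.7,64.2,4.6,-0.114],[-18.7,64.2,4.6,-0.114],[-18.7,64.2,4.6,-0.114],[-18.7,64.2,4.6,-0.114],[-18.7,64.2,4.6,-0.114],[-18.7,64.2,4.6,-0.114],[-18.7,64.2,4.6,-0.114],[-18.7,64.2,4.6,-0.114],[-18.7,64.2,4.6,-0.114],[-18.7,64.2,4.6,-0.114],[-18.7,64.2,4.6,-0.114],[-18.7,64.2,4.6,-0.114],[-18.7,64.2,4.6,-0.114],[-18.7,64.2,4.6,-0.114],[-18.7,64.2,4.6,-0.114],[-18.7,64.2,4.6,-0.114],[-18.7,64.2,4.6,-0.114],[-18.7,64.2,4.6,-0.114],[-18.7,64.2,4.6,-0.114]]'
python3 - <<'E'
from station import bot
import cv2,numpy as np
from go import go
from see import *
go(484,340,42,-158)
c=bot.read_camera('side');np.savez("pics/side4.npz",**c)
a=c["pixels"][:,:,::-1][100:220,180:330];A=cv2.resize(a,(400,320),interpolation=cv2.INTER_CUBIC)
c=bot.read_camera('top');np.savez("pics/top4.npz",**c)
a=c["pixels"][:,:,::-1][160:280,260:410];B=cv2.resize(a,(400,320),interpolation=cv2.INTER_CUBIC)
cv2.imwrite('pics/two4.png',np.hstack([A,B]))
E
```

```text
t: 8.43
eef_pos: [0.4834, 0.3379, 0.1083]
tool_rot: [-0.001, -0.19, 0.982, -0.001]
contact_force: [-0.3, -0.2, -0.1]
gripper_width: 0.999
grasp_force: 0.0
to (484, 340, 42) rows [-0.15  0.18  6.63] spin -0.002 n>= 1.6
```

View pics/two4.png

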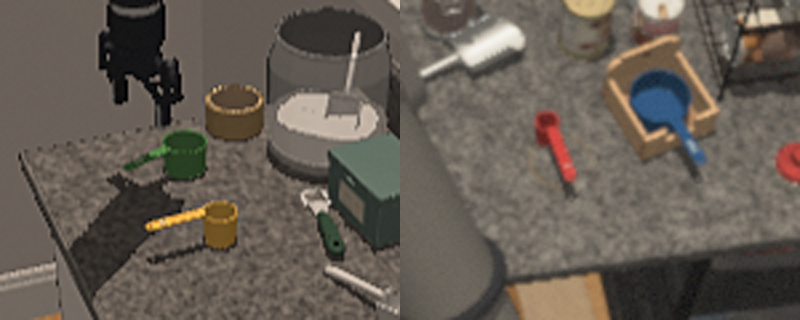

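Left half: the open fingers are above the green handle. Right half: blue is seated in the caddy, rim at about pixel (357,196) of the full top picture, handle through the slot. Descending and gripping green shallowly.

```bash
python3 -m jog '[[-0.1,0.2,3.5,0],[-0.1,0.2,6,0],[-0.1,0.2,6.6,0],[-0.1,0.2,6.6,0],[-0.1,0.2,6.6,0]]' -1 50 && python3 -m jog '[[0,0,0,0],[0,0,0,0],[0,0,0,0],[0,0,0,0],[0,0,0,0],[0,0,0,0],[0,0,0,0],[0,0,0,0],[0,0,0,0],[0,0,0,0]]' 1 50
python3 - <<'E'
from see import *
T=dict(np.load('pics/top4.npz'));S=dict(np.load('pics/side4.npz'))
print('blue T',*cup2(T,'blue',(348,183,368,196),(364,206,376,222),dz=.006))
print('red T',*cup2(T,'red',(311,198,319,206),(317,208,330,230)))
E
```

```text
t: 8.95
eef_pos: [0.4843, 0.3421, 0.044]
tool_rot: [0.0, -0.19, 0.982, -0.0]
contact_force: [0.5, 0.7, 0.3]
gripper_width: 1.002
grasp_force: 0.0
t: 9.78
eef_pos: [0.4836, 0.3427, 0.0434]
tool_rot: [-0.0, -0.191, 0.982, -0.0]
contact_force: [-0.9, -1.0, 4.2]
gripper_width: 0.163
grasp_force: 48.8
blue T [ 554.  -304.1] rms 1.7 yaw -162.5 line 14.0 far 108
red T [ 544.1 -145.5] rms 1.5 yaw -173.0 line 4.3 far 103
```

```bash
python3 -m jog '[[0,0,-3,0],[0,0,-6,0],[0,0,-10,0],[0,0,-10,0],[0,0,-10,0]]' && python3 -c "
from go import go
go(476,-327,145,-164.5)"
```

```text
t: 10.2
eef_pos: [0.4853, 0.3438, 0.1457]
tool_rot: [0.002, -0.191, 0.982, 0.001]
contact_force: [-1.0, -0.8, -0.7]
gripper_width: 0.165
grasp_force: 49.0
to (476, -327, 145) rows [ 25.99 -61.85  -0.17] spin 0.113 n>= 16.1
```

```bash
python3 -m jog '[[26,-61.8,0,0.113],[26,-61.8,0,0.113],[26,-61.8,0,0.113],[26,-61.8,0,0.113],[26,-61.8,0,0.113],[26,-61.8,0,0.113],[26,-61.8,0,0.113],[26,-61.8,0,0.113],[26,-61.8,0,0.113],[26,-61.8,0,0.113],[26,-61.8,0,0.113],[26,-61.8,0,0.113],[26,-61.8,0,0.113],[26,-61.8,0,0.113],[26,-61.8,0,0.113],[26,-61.8,0,0.113],[26,-61.8,0,0.113],[26,-61.8,0,0.113],[26,-61.8,0,0.113],[26,-61.8,0,0.113]]'
python3 - <<'E'
from station import bot
from go import go
from see import *
c=bot.read_camera('side');np.savez("pics/side5.npz",**c)
a=c["pixels"][:,:,::-1][180:300,270:400];cv2.imwrite('pics/side5c.png',cv2.resize(a,None,fx=4,fy=4,interpolation=cv2.INTER_CUBIC))
HUE['green']=(38,88);go(476,-327,145,-164.5)
h=cv2.cvtColor(np.ascontiguousarray(c['pixels']),cv2.COLOR_RGB2HSV)
m=cv2.inRange(h,(38,100,25),(88,255,255))[190:290,280:360];k,l,st,_=cv2.connectedComponentsWithStats(m);print(st[1:][st[1:,4]>15]+[280,190,0,0,0])
E
```

```text
t: 11.87
eef_pos: [0.4743, -0.3255, 0.1422]
tool_rot: [-0.001, -0.136, 0.991, 0.001]
contact_force: [0.7, 0.7, -0.5]
gripper_width: 0.164
grasp_force: 49.0
to (476, -327, 145) rows [-0.09 -0.2  -0.25] spin 0.004 n>= 0.1
[[317 237  26  27 433]
 [298 257   9   5  26]]
```

View pics/side5c.png

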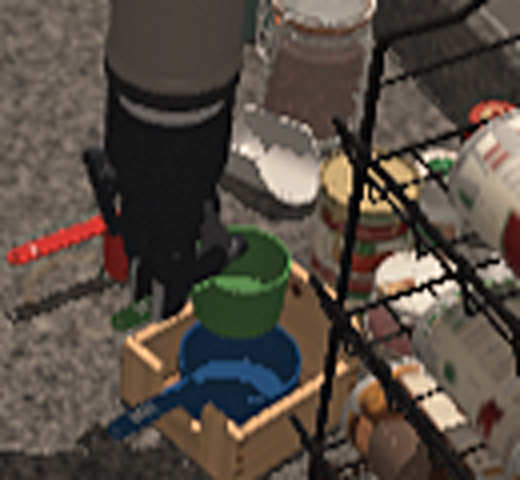

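Green is held level above blue, rim at about pixel (330,240). Checking its axis.

Run:
```python
from see import *
HUE['green']=(38,88)
S=dict(np.load('pics/side5.npz'));print(*cup2(S,'green',(331,233,342,246),(297,256,307,264),dz=.099))
```

```text
[ 544.1 -308.7] rms 1.0 yaw -164.9 line 3.0 far 108
```

```bash
python3 -c "
from go import go
go(479.5,-326,57,-164.5)"; python3 -m jog '[[-0.5,-0.15,2,0],[-0.5,-0.15,5,0],[-0.5,-0.15,7.5,0],[-0.5,-0.15,8.4,0],[-0.5,-0.15,8.7,0],[-0.5,-0.15,8.7,0],[-0.5,-0.15,8.7,0],[-0.5,-0.15,8.7,0]]'
```

```text
to (479.5, -326, 57) rows [-0.46 -0.21  8.55] spin 0.004 n>= 2.1
t: 12.58
eef_pos: [0.4806, -0.3283, 0.0578]
tool_rot: [0.001, -0.135, 0.991, -0.001]
contact_force: [0.2, 0.3, -0.6]
gripper_width: 0.162
grasp_force: 49.1
```

```bash
python3 -m jog '[[0,0.1,0.2,0],[0,0.1,0.35,0],[0,0.1,0.4,0],[0,0.1,0.4,0],[0,0.1,0.4,0]]'
```

```text
t: 13.0
eef_pos: [0.4791, -0.3275, 0.0531]
tool_rot: [0.0, -0.135, 0.991, -0.0]
contact_force: [-3.4, 0.4, 5.9]
gripper_width: 0.162
grasp_force: 49.7
```

Contact at the expected height (0.0539 predicted). Releasing, then rising.

```bash
python3 -m jog '[[0,0,0,0],[0,0,0,0],[0,0,0,0],[0,0,0,0],[0,0,0,0],[0,0,0,0],[0,0,0,0],[0,0,0,0]]' -1 && python3 -m jog '[[0,0,-4,0],[0,0,-8,0],[0,0,-10,0],[0,0,-10,0],[0,0,-10,0]]'
python3 - <<'E'
from station import bot
from see import *
from go import go
c=bot.read_camera('side');np.savez("pics/side6.npz",**c)
cv2.imwrite('pics/side6c.png',cv2.resize(c["pixels"][:,:,::-1][200:310,280:390],None,fx=4,fy=4,interpolation=cv2.INTER_CUBIC))
# yellow: axis ~(541,185), yaw -175
a=np.radians(-175.5);go(541+80*np.cos(a),184.5+80*np.sin(a),115,-175.5)
E
```

```text
t: 13.67
eef_pos: [0.4793, -0.3268, 0.0522]
tool_rot: [-0.0, -0.135, 0.991, 0.0]
contact_force: [0.7, 0.9, -0.8]
gripper_width: 0.998
grasp_force: 0.0
t: 14.08
eef_pos: [0.4801, -0.3272, 0.1536]
tool_rot: [0.001, -0.135, 0.991, -0.001]
contact_force: [-0.1, 1.3, 0.3]
gripper_width: 1.0
grasp_force: 0.0
to (np.float64(461.2466133013498), np.float64(178.2232723417724), 115) rows [-11.8   49.11   3.73] spin 0.193 n>= 12.1
```

View pics/side6c.png

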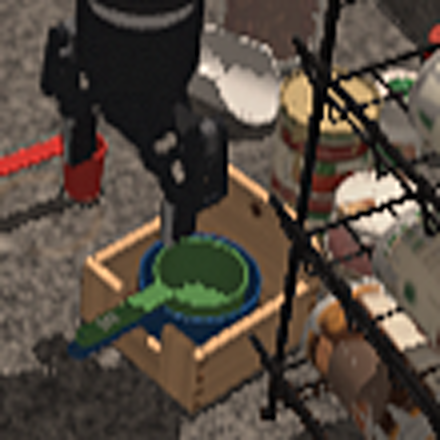

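Green sits in blue, handles stacked. Now yellow.

```bash
python3 -m jog '[[-11.7,49.1,3.7,0.18],[-11.7,49.1,3.7,0.18],[-11.7,49.1,3.7,0.18],[-11.7,49.1,3.7,0.18],[-11.7,49.1,3.7,0.18],[-11.7,49.1,3.7,0.18],[-11.7,49.1,3.7,0.18],[-11.7,49.1,3.7,0.18],[-11.7,49.1,3.7,0.18],[-11.7,49.1,3.7,0.18],[-11.7,49.1,3.7,0.18],[-11.7,49.1,3.7,0.18],[-11.7,49.1,3.7,0.18],[-11.7,49.1,3.7,0.18],[-11.7,49.1,3.7,0.18],[-11.7,49.1,3.7,0.18]]' && python3 -c "
from go import go
go(462,177.5,46.5,-174.5)"
```

```text
t: 15.47
eef_pos: [0.46, 0.1752, 0.1145]
tool_rot: [-0.001, -0.044, 0.999, -0.001]
contact_force: [0.4, -0.2, 0.4]
gripper_width: 0.998
grasp_force: 0.0
to (462, 177.5, 46.5) rows [-0.23  0.22  6.8 ] spin -0.007 n>= 1.6
```

```bash
python3 -m jog '[[-0.2,0.1,3.5,0],[-0.2,0.1,6,0],[-0.2,0.1,6.8,0],[-0.2,0.1,6.8,0],[-0.2,0.1,6.8,0]]' -1 50 && python3 -m jog '[[0,0,0,0],[0,0,0,0],[0,0,0,0],[0,0,0,0],[0,0,0,0],[0,0,0,0],[0,0,0,0],[0,0,0,0],[0,0,0,0],[0,0,0,0]]' 1 50 && python3 -m jog '[[0,0,-3,0],[0,0,-6,0],[0,0,-10,0],[0,0,-10,0],[0,0,-10,0]]'
python3 - <<'E'
from go import go
from station import bot
from see import *
go(478,-326.5,150,-164.5)
c=bot.read_camera('top');np.savez("pics/top7.npz",**c);HUE['green']=(38,88)
for b in((348,182,368,196),(350,182,366,196)):print('green T',*cup2(c,'green',b,(364,204,376,222),dz=.0105))
print('blue T',*cup2(c,'blue',(348,182,368,196),(364,206,376,222),dz=.006))
E
```

```text
t: 15.88
eef_pos: [0.4626, 0.1774, 0.0476]
tool_rot: [-0.0, -0.044, 0.999, -0.0]
contact_force: [0.1, -1.4, 0.3]
gripper_width: 1.0
grasp_force: 0.0
t: 16.72
eef_pos: [0.4622, 0.1788, 0.0473]
tool_rot: [-0.0, -0.046, 0.999, 0.0]
contact_force: [-1.6, 0.7, 2.8]
gripper_width: 0.162
grasp_force: 48.8
t: 17.13
eef_pos: [0.4639, 0.1794, 0.1493]
tool_rot: [0.002, -0.046, 0.999, 0.001]
contact_force: [0.1, 0.3, -1.4]
gripper_width: 0.16
grasp_force: 48.9
to (478, -326.5, 150) rows [  3.19 -50.51  -0.2 ] spin -0.179 n>= 12.1
green T [ 539.5 -309.2] rms 6.6 yaw -161.9 line 10.0 far 81
green T [ 539.5 -309.2] rms 6.6 yaw -161.9 line 10.0 far 81
blue T [ 549.8 -302.9] rms 0.9 yaw -164.4 line -40.8 far 104
```

```bash
python3 -m jog '[[3.2,-50.5,0,-0.179],[3.2,-50.5,0,-0.179],[3.2,-50.5,0,-0.179],[3.2,-50.5,0,-0.179],[3.2,-50.5,0,-0.179],[3.2,-50.5,0,-0.179],[3.2,-50.5,0,-0.179],[3.2,-50.5,0,-0.179],[3.2,-50.5,0,-0.179],[3.2,-50.5,0,-0.179],[3.2,-50.5,0,-0.179],[3.2,-50.5,0,-0.179],[3.2,-50.5,0,-0.179],[3.2,-50.5,0,-0.179],[3.2,-50.5,0,-0.179],[3.2,-50.5,0,-0.179]]'
python3 - <<'E'
from station import bot
from go import go
from see import *
c=bot.read_camera('side');np.savez("pics/side8.npz",**c)
T=dict(np.load('pics/top7.npz'))
A=cv2.resize(c["pixels"][:,:,::-1][200:300,290:390],(400,400),interpolation=cv2.INTER_CUBIC)
B=cv2.resize(T["pixels"][:,:,::-1][165:230,325:390],(400,400),interpolation=cv2.INTER_CUBIC);cv2.imwrite('pics/two8.png',np.hstack([A,B]))
go(478,-326.5,150,-164.5)
E
```

```text
t: 18.52
eef_pos: [0.4761, -0.3249, 0.1459]
tool_rot: [-0.001, -0.136, 0.991, 0.001]
contact_force: [0.0, 0.4, 0.2]
gripper_width: 0.159
grasp_force: 49.0
to (478, -326.5, 150) rows [-0.1  -0.21 -0.38] spin 0.002 n>= 0.1
```

View pics/two8.png

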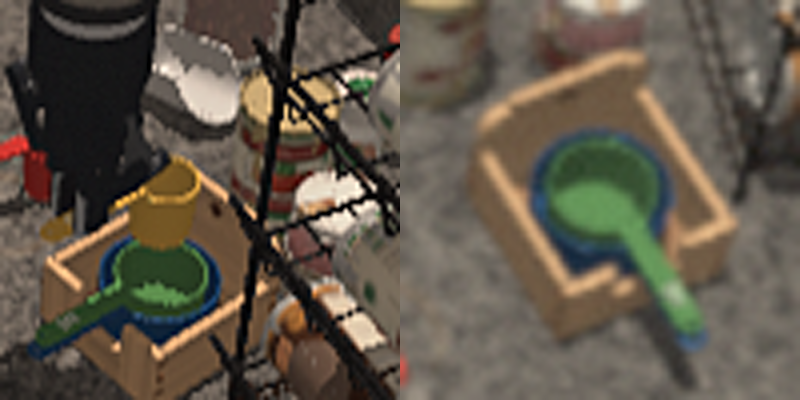

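Left: yellow is held level above green and roughly centred. Right: green is centred in blue, handles aligned through the slot.

Run:
```python
from see import *
HUE['green']=(38,95)
T=dict(np.load('pics/top7.npz'));S=dict(np.load('pics/side8.npz'))
print('green T',*cup2(T,'green',(350,186,366,194),(363,204,374,220),dz=.0105))
print('yellow S',*cup2(S,'yellow',(328,236,340,246),(300,250,308,262),dz=.0986))
```

```text
green T [ 541.2 -304.6] rms 5.4 yaw -157.5 line 11.4 far 84
yellow S [ 560.4 -318.4] rms 4.4 yaw -173.8 line 31.8 far 114
```

Run:
```python
from see import *
T=dict(np.load('pics/top7.npz'));S=dict(np.load('pics/side8.npz'))
def far(c,uv,z,r):
    p=rays(c,[uv],z)[0]*1000;d=p-c['pose'][:2,3]*1000;return (p-d/np.hypot(*d)*r).round(1)
print('green T',far(T,(358.1,187.6),.0565,33), 'blue T',far(T,(358.1,186.0),.052,43))
print('green S lr',(rays(S,[(330.2,269.3)],.0565)*1000).round(1))
m=mask(S,'yellow')[230:265,295:345]
for r in m[::1]: print(''.join('#' if x else '.' for x in r))
```

```text
green T [ 557.8 -301.5] blue T [ 558.4 -300.2]
green S lr [[ 549.9 -314.7]]
..................................................
..................................................
..................................................
..................................................
..................................................
..................................................
..................................................
..................................................
..................................................
......................................###.........
......................................#####.......
.....................................######.......
....................................########......
..................................###########.....
.................................############.....
................................#############.....
..............................###############.....
.............................################.....
...........................##################.....
.........................###################......
........................####################......
.......................###.#################......
......................##...#################......
...........#................###############.......
.........##.................###############.......
.......####.................###############.......
......#######..............################.......
.....########..............###############........
.....########...............##############........
......#####..................############.........
..............................#########.#.........
...............................####.####..........
.................................#.##.............
..................................................
..................................................
```

Run:
```python
from see import *
S=dict(np.load('pics/side8.npz'))
for p in((330.7,246),(330.7,245)): print((rays(S,[p],.1446)*1000).round(1))
```

```text
[[ 543.8 -314.1]]
[[ 545.6 -310.6]]
```

```bash
python3 -m jog '[[-0.4,-0.1,2,0],[-0.4,-0.1,5,0],[-0.4,-0.1,7,0],[-0.4,-0.1,7.9,0],[-0.4,-0.1,8.2,0],[-0.4,-0.1,8.2,0],[-0.4,-0.1,8.2,0],[-0.4,-0.1,8.2,0]]'
```

```text
t: 19.23
eef_pos: [0.4815, -0.3273, 0.0666]
tool_rot: [0.001, -0.135, 0.991, -0.001]
contact_force: [0.2, -0.3, -0.9]
gripper_width: 0.164
grasp_force: 49.0
```

```bash
python3 -m jog '[[0,0,0.2,0],[0,0,0.35,0],[0,0,0.45,0],[0,0,0.45,0],[0,0,0.45,0]]'
```

```text
t: 19.65
eef_pos: [0.4802, -0.3276, 0.0613]
tool_rot: [-0.0, -0.134, 0.991, -0.0]
contact_force: [-2.7, -1.5, 5.4]
gripper_width: 0.161
grasp_force: 49.5
```

Seated at the expected height. Releasing and rising.

```bash
python3 -m jog '[[0,0,0,0],[0,0,0,0],[0,0,0,0],[0,0,0,0],[0,0,0,0],[0,0,0,0],[0,0,0,0],[0,0,0,0]]' -1 && python3 -m jog '[[0,0,-4,0],[0,0,-7,0],[0,0,-9,0],[0,0,-9,0],[0,0,-9,0]]'
python3 - <<'E'
from station import bot
from see import *
from go import go
c=bot.read_camera('side');np.savez("pics/side9.npz",**c)
cv2.imwrite('pics/side9c.png',cv2.resize(c["pixels"][:,:,::-1][200:300,265:390],None,fx=4,fy=4,interpolation=cv2.INTER_CUBIC))
a=np.radians(-172.5);x,y=542.5+80*np.cos(a),-144.5+80*np.sin(a);go(round(x),round(y),125,-172.5)
E
```

```text
t: 20.32
eef_pos: [0.4806, -0.3269, 0.0607]
tool_rot: [-0.0, -0.135, 0.991, 0.0]
contact_force: [0.2, -0.1, 0.1]
gripper_width: 0.999
grasp_force: 0.0
t: 20.73
eef_pos: [0.4813, -0.3273, 0.1519]
tool_rot: [0.001, -0.135, 0.991, -0.001]
contact_force: [-0.5, 0.6, -1.0]
gripper_width: 0.999
grasp_force: 0.0
to (463, -155, 125) rows [-2.9  17.01  2.57] spin 0.139 n>= 4.2
```

View pics/side9c.png

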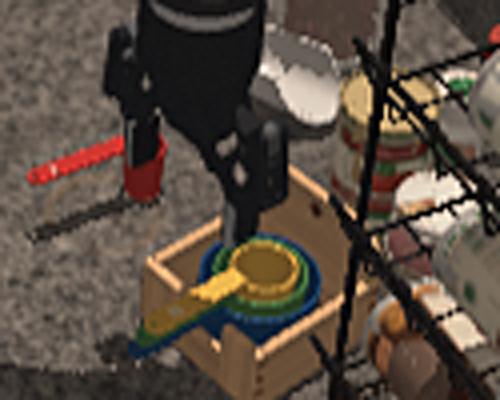

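Yellow is seated in green. Now red.

```bash
python3 -m jog '[[-2.9,17,2.6,0.139],[-2.9,17,2.6,0.139],[-2.9,17,2.6,0.139],[-2.9,17,2.6,0.139],[-2.9,17,2.6,0.139],[-2.9,17,2.6,0.139],[-2.9,17,2.6,0.139]]' && python3 -c "
from go import go
go(463,-155,50,-172.5)"
```

```text
t: 21.37
eef_pos: [0.4626, -0.1553, 0.124]
tool_rot: [-0.001, -0.066, 0.998, 0.0]
contact_force: [0.8, -0.1, 0.3]
gripper_width: 0.998
grasp_force: 0.0
to (463, -155, 50) rows [-0.06  0.02  7.4 ] spin 0.002 n>= 1.8
```

```bash
python3 -m jog '[[0,0,3.5,0],[0,0,6.5,0],[0,0,7.4,0],[0,0,7.4,0],[0,0,7.4,0]]' -1 50 && python3 -m jog '[[0,0,0,0],[0,0,0,0],[0,0,0,0],[0,0,0,0],[0,0,0,0],[0,0,0,0],[0,0,0,0],[0,0,0,0],[0,0,0,0],[0,0,0,0]]' 1 50 && python3 -m jog '[[0,0,-3,0],[0,0,-6,0],[0,0,-10,0],[0,0,-10,0],[0,0,-10,0]]' && python3 -c "
from go import go
go(480,-327,152,-164.5)"
```

```text
t: 21.78
eef_pos: [0.463, -0.1569, 0.0509]
tool_rot: [-0.0, -0.064, 0.998, -0.0]
contact_force: [-0.2, -0.3, 0.9]
gripper_width: 1.0
grasp_force: 0.0
t: 22.62
eef_pos: [0.4631, -0.1554, 0.0508]
tool_rot: [-0.0, -0.066, 0.998, 0.0]
contact_force: [-0.3, 0.2, 1.7]
gripper_width: 0.162
grasp_force: 48.8
t: 23.03
eef_pos: [0.4648, -0.1557, 0.1527]
tool_rot: [0.002, -0.066, 0.998, -0.0]
contact_force: [0.0, 0.5, -1.5]
gripper_width: 0.16
grasp_force: 49.0
to (480, -327, 152) rows [  0.74 -17.19   0.08] spin -0.139 n>= 4.1
```

```bash
python3 -m jog '[[0.7,-17.2,0,-0.139],[0.7,-17.2,0,-0.139],[0.7,-17.2,0,-0.139],[0.7,-17.2,0,-0.139],[0.7,-17.2,0,-0.139],[0.7,-17.2,0,-0.139],[0.7,-17.2,0,-0.139],[0.7,-17.2,0,-0.139],[0.7,-17.2,0,-0.139]]'
python3 - <<'E'
from station import bot
from go import go
from see import *
c=bot.read_camera('side');np.savez("pics/side10.npz",**c)
cv2.imwrite('pics/side10c.png',cv2.resize(c["pixels"][:,:,::-1][220:300,295:375],None,fx=7,fy=7,interpolation=cv2.INTER_CUBIC))
go(480,-327,152,-164.5)
E
```

```text
t: 23.78
eef_pos: [0.4787, -0.3247, 0.15]
tool_rot: [-0.0, -0.136, 0.991, 0.001]
contact_force: [0.5, 0.2, -0.3]
gripper_width: 0.162
grasp_force: 49.0
to (480, -327, 152) rows [-0.05 -0.23 -0.17] spin 0.002 n>= 0.1
```

View pics/side10c.png

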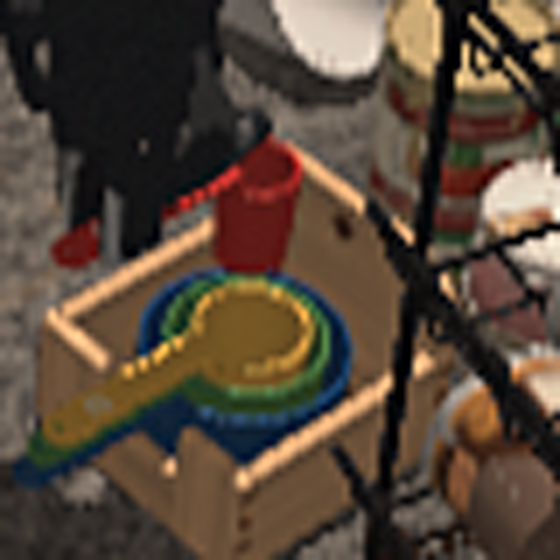

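Red hangs level above the nest. Its rim centre is at crop (259,165) and the yellow rim centre at (254,320). Casting both.

Run:
```python
from see import *
S=dict(np.load('pics/side10.npz'));f=lambda x,y:(295+(x+.5)/7-.5,220+(y+.5)/7-.5)
print('red',(rays(S,[f(259,165)],.1452)*1000).round(1),'yellow',(rays(S,[f(254,319)],.061)*1000).round(1),'blue',(rays(S,[f(247,342)],.052)*1000).round(1))
```

```text
red [[ 550.8 -305.5]] yellow [[ 556.6 -304.9]] blue [[ 553.  -307.5]]
```

```bash
python3 -m jog '[[-0.4,0,2,0],[-0.4,0,4.5,0],[-0.4,0,6.5,0],[-0.4,0,7.4,0],[-0.4,0,7.7,0],[-0.4,0,7.7,0],[-0.4,0,7.7,0],[-0.4,0,7.7,0]]'
```

```text
t: 24.5
eef_pos: [0.4834, -0.3261, 0.0751]
tool_rot: [0.001, -0.135, 0.991, -0.001]
contact_force: [-0.4, -0.6, -1.0]
gripper_width: 0.159
grasp_force: 49.0
```

```bash
python3 -m jog '[[0,0,0.2,0],[0,0,0.35,0],[0,0,0.45,0],[0,0,0.45,0],[0,0,0.45,0]]'
```

```text
t: 24.92
eef_pos: [0.4824, -0.3262, 0.0696]
tool_rot: [-0.0, -0.134, 0.991, -0.0]
contact_force: [-2.5, -1.0, 4.1]
gripper_width: 0.16
grasp_force: 49.4
```

Seated. Releasing, rising and backing off to the left for a clear look.

```bash
python3 -m jog '[[0,0,0,0],[0,0,0,0],[0,0,0,0],[0,0,0,0],[0,0,0,0],[0,0,0,0],[0,0,0,0],[0,0,0,0]]' -1 && python3 -m jog '[[0,0,-4,0],[0,0,-7,0],[0,0,-10,0],[0,0,-10,0],[-2,30,-10,0],[-2,30,-10,0],[-2,30,-10,0],[-2,30,-10,0],[-2,30,-10,0],[-2,30,-10,0],[-2,30,-10,0],[-2,30,-10,0],[-2,30,-10,0],[-2,30,-10,0]]'
python3 - <<'E'
from station import bot
from see import *
c=bot.read_camera('side');t=bot.read_camera('top')
A=cv2.resize(c["pixels"][:,:,::-1][220:300,295:375],(400,400),interpolation=cv2.INTER_CUBIC)
B=cv2.resize(t["pixels"][:,:,::-1][160:230,325:395],(400,400),interpolation=cv2.INTER_CUBIC);cv2.imwrite('pics/end.png',np.hstack([A,B]))
W=cloud(t)
for col in ('blue','green','yellow','red'):
    m=mask(t,col)>0;m[:,:325]=0;m[:170]=0;m[:,385:]=0
    print(col,m.sum(),np.percentile(W[m][:,2],[5,50,95]).round(3))
E
```

```text
t: 25.58
eef_pos: [0.4826, -0.3257, 0.0693]
tool_rot: [-0.0, -0.135, 0.991, 0.0]
contact_force: [0.3, -0.4, 0.0]
gripper_width: 0.998
grasp_force: 0.0
t: 26.75
eef_pos: [0.4219, -0.0313, 0.1693]
tool_rot: [0.0, -0.135, 0.991, -0.0]
contact_force: [-1.1, -0.6, -0.3]
gripper_width: 1.003
grasp_force: 0.0
blue 24 [0.012 0.045 0.055]Traceback (most recent call last):
  File "<stdin>", line 9, in <module>
    return _quantile_unchecked(
        a, q, axis, out, overwrite_input, method, keepdims, weights)
    return _ureduce(a,
                    func=_quantile_ureduce_func,
    ...<5 lines>...
                    overwrite_input=overwrite_input,
                    method=method)
    r = func(a, **kwargs)
    result = _quantile(arr,
                       quantiles=q,
    ...<2 lines>...
                       out=out,
                       weights=wgt)
    slices_having_nans = np.isnan(arr[-1, ...])
                                  ~~~^^^^^^^^^
IndexError: index -1 is out of bounds for axis 0 with size 0
```

View pics/end.png

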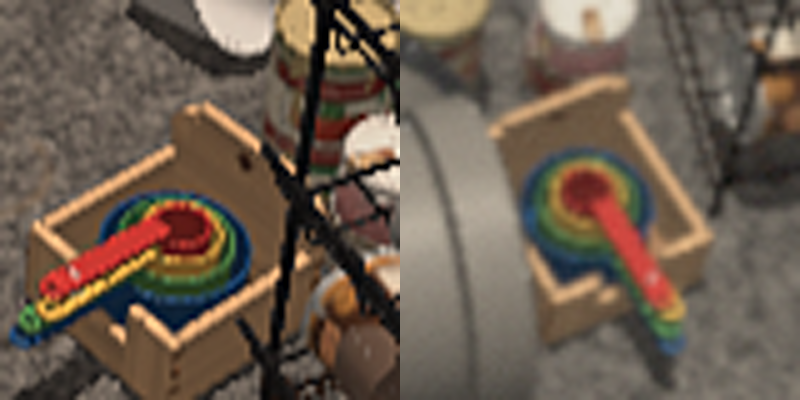

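Both views show the four cups nested and upright at about (185,235) in the side half, handles stacked over the slot. The arm is clear, so I'm handing in.

```bash
python3 -c "
from station import bot
print(bot.hand_in())"
```

```text
the job is handed in; nothing more can be done
None
```

All four cups are nested in the caddy, blue, green, yellow then red, with their handles stacked over the slot and the arm clear; the job is handed in at about 27 s, and no verdict came back.

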